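# Hold a test panel in the panel reader

### The arm

A 7-joint arm with a two-finger parallel gripper is mounted at the origin on a cart in front of the work surface, level with it; the furniture and walls round the work are solid. World frame = base frame: x ahead of the robot, y to its left, z up, the work surface at z = 0. Lengths are in m, angles in rad, forces in N, time in s.
With the tool pointing down it reaches from about 0.4 to 0.925 m from the base axis. Payload 5.6 kg.
Tool frame: the origin (TCP) lies on the centre line of the jaws, within the pads' length; the fingertips stand 22 mm ahead of it and the grasp point (between the pads) lies 3 mm ahead of it; z points along the fingers, y is the line along which they close (so a half turn about z gives the same grasp; the last joint's range is limited). The gripper opens to 85 mm and grips with 20 to 120 N. Pads are 22 mm wide; open, the fingers measure 114 mm over their backs; the gripper's body (76 mm by 85 mm) begins 54 mm behind the grasp point. The pads swing forward as they close: fully open they stand 13 mm farther back than shut.
Start: joints at [-1.35, 0.468, -0.012, 1.603, 0.006, 1.071, -0.056], TCP at [0.17, 0.628, 0.253] pointing down, gripper open.
Joint ranges: [-2.53, 2.53], [-0.31, 2.02], [-1.57, 1.55], [0.28, 2.44], [-1.29, 4.43], [0.15, 1.84], [-2.92, 2.92]. Speed limits (rad/s): [2.57, 2.57, 3.14, 3.14, 3.14, 3.14, 3.14].

### API

Orientations are given as a unit quaternion [x, y, z, w].
In Python, from rig import sensors, read_camera, camera_info, ticket gives the robot as it stands.
- The arm moves only by the tool carry_out, never from a script. Its argument "plan" is a list of rows, each a list of 3 entries, a list of its own where there are three numbers: the shift along the tool's x, y, z in units of 50 mm (1.0 is 50 mm), then the turn, a rotation vector about the tool's x, y, z in units of 6 degrees (1.0 is 6 degrees), then the finger opening in mm, from 0 to 85.4. A call has 1 to 20 rows; each row shifts and turns the commanded pose from where the row before left it, along the tool's axes as they then stand; what a row does not reach is not made up. A row lasts 1/10 s, in which the tool goes at most 50 mm and 8.59 degrees, less where a joint would pass 70% of its speed; a pose out of reach is approached as far as the arm can. A call is refused whole if a number of a shift passes 1 or a number of a turn 1, either way. A call with a gripper value outside its range is refused whole. The fingers move at their own pace and stop on an object; "squeeze" is the grip in N (left out, the last holds). Time passes only in rows, so rows that do not move let the fingers close. It gives the time, the measured TCP pose, the force, the opening and the grip force at its end, in the units of the state.
- sensors.read_state(): the state, without advancing time (a new reading comes with each control period).
- read_camera(name): name is "scene" or "top" or "wrist"; returns the picture (400x640x3 uint8, blue, green, red); there is no depth.
- camera_info(name): a dict with "fx", "fy", "cx", "cy" (pixels), "camera_from_world" (4x4, takes a point from world to camera coordinates). Camera axes: x right, y down, z forward; pixel columns grow to the right and rows downward; lengths in m; the calibration is good to about 2 mm. A picture is of the moment at which its call begins: read the wrist's pose just before it. camera_info takes no time and is no camera call; for the wrist camera it gives the pose at the moment of the call.
- ticket.job_done(): hands the job in; it is judged then, once.
The state is a dict: "time": time; "qpos": joint angles; "dq": joint speeds; "joint_torque": joint torques, N m; "ee_pos": TCP position; "ee_rot": TCP orientation; "contact_force": force on the tool from outside, world axes, zero at the start; "torque": the same for the moment, N m; "width": finger opening in m; "grasp_force": force on a finger pad.
Only numpy, scipy, OpenCV 4.12 (cv2) and the standard library are available. Lean on these libraries where they do the work, as an engineer would, in place of code of your own. Each camera call takes 0.05 s, during which the arm holds its last target. There are 200 camera calls.

### The job

First press the reader's spring plunger all the way down to its stop and let it spring back up. Then take the wide test panel with the flat bar-shaped tab out of the rack, pass its lower edge down through the slot in the reader's top until the dark line across the panel is level with the top of the slot's lips, and finish while still holding it there by the tab, upright and still, hanging in the gripper with nothing else carrying it and not pressed against the reader. Leave the narrow panel in its bay and the tint bottle and the tape measure where they are.

Things in the scene. Friction and masses are not known exactly. Their poses are not given: they have to be found in the camera images.
- reader: panel reader: grey hollow cabinet with a black top plate, 110 (x) x 180 (y) x 112 mm high, fixed to the bench; clear window in its front (-x) face. Origin: centre of its underside; its floor inside is 10 mm above that. Slot 32 mm to the +y side, plunger 56 mm to the -y side, both on its y axis
- slot (a point): centre of the slot's mouth, at the top of its aluminium lips, 117 mm above the bench; axes as the reader's. Slot 62 mm long (y) x 8 mm wide (x): 2 mm more than the wide panel each way. Sloping lips all round, 5 mm high, open to about 15 x 69 mm at the mouth (18 x 72 mm outside). Below them a 6 mm top plate, then an empty chamber 96 mm deep
- plunger_top (a point): centre of the top of the plunger's mushroom head (aluminium, 36 mm across, its flat top 26 mm across), 148 mm above the bench when up
- plunger (a joint): plunger travel in m: 0 up, 0.012 at its lower stop (moves straight down). The spring pushes back with 2.4 N at the top and 6 N at the stop
- rack: wooden rack, 64 (x) x 190 (y) x 40 mm high, fixed to the bench; origin: centre of underside. Two bays, 46 mm to either side of its middle along y; a panel stands upright in each, in the rack's y-z plane, in a groove 9 mm wide. Bay floor 8 mm, cheeks up to 36 mm, end posts up to 40 mm above the bench. Which panel is in which bay varies
- wide_panel: the panel to handle: aluminium sheet 6 mm thick (x), 60 mm wide (y), 88 mm high, lower 2 mm stepped in. On top a black bar-shaped tab 12 mm thick (x) x 34 mm wide (y), 86 to 126 mm above the lower edge; grip across its thickness. Origin: middle of the lower edge; z up. Dark line on each face 50 mm above the lower edge. About 0.12 kg; both faces alike, either way round will do
- narrow_panel: bystander: the same sort of panel but only 40 mm wide and with a round disc-shaped tab 28 mm across; top 115 mm above its lower edge. Origin: middle of the lower edge. Stays in the rack
- tint_bottle_0: bystander: small white tint bottle with a screw cap, 48 mm diameter x 95 mm, standing behind the work on the right; origin at the centre of its underside
- tape_measure: bystander: yellow tape measure 35 x 72 x 64 mm standing behind the work on the left; origin at the centre of its underside

How it is judged:
On the way, in this order (a step that is already met when the one before it is completed fails the run):
1. the plunger is pressed down to its stop (value of joint plunger above 0.0105 m), for 0.1 s.
2. with the plunger up again, the wide panel's lower edge is held through the slot (value of joint plunger below 0.003 m and z of wide_panel in the frame of slot below -0.03 m and horizontal distance between wide_panel and slot below 0.008 m and contact force between the fingers and wide_panel above 1 N), for 0.2 s.
At the end, for the whole second after the job is handed in: Plunger up (3 mm). Gripper holds the wide panel still in the slot: edge 42-58 mm below the lips' top, within 8 mm of the slot's middle, upright and in line within 7 degrees, under 8 N on the reader. Narrow panel within 20 mm, bottle and tape measure within 30 mm of their starts (value of joint plunger below 0.003 m and z of wide_panel in the frame of slot between -0.058 and -0.042 m and horizontal distance between wide_panel and slot below 0.008 m and angle between wide_panel's own z axis and vertical below 0.12 rad and angle between the y axis of wide_panel and the y axis of reader, either way round below 0.12 rad and contact force between the fingers and wide_panel above 1 N and contact force between wide_panel and reader below 8 N and linear speed of wide_panel below 0.02 m/s and distance of narrow_panel from where it was at the start of the episode below 0.02 m and distance of each of tint_bottle_0, tape_measure from where it was at the start of the episode below 0.03 m); the arm keeps its last pose, push and grip.
It fails at once if the narrow panel is pulled out of its bay or knocked over (distance of narrow_panel from where it was at the start of the episode above 0.03 m or angle between narrow_panel's own z axis and vertical above 0.5 rad).
It fails at once if the tint bottle or the tape measure is knocked over or pushed away (distance of any of tint_bottle_0, tape_measure from where it was at the start of the episode above 0.04 m or angle between tint_bottle_0's own z axis and vertical above 0.5 rad).
It also fails if it takes over 48 s, if anything falls off the work surface, if the arm or the gripper's body presses on something with over 40 N, if the wrist force passes 120 N, or if a joint passes its speed limit or range.

## Working session

There is one attempt and no reset: what is moved stays moved. The work goes in short steps, Python scripts to look and compute and a tool call to move; the robot and the scene stay as the last step left them, time stands still between calls to the robot, and variables do not carry over. Pictures are saved under pics/ and viewed, at most 10 in all, crops included, and the job is handed in when it is done.

Besides the shell and the picture viewer there is one more tool, called after "Call:" as name(argument=value, ...) on one line, values as JSON. carry_out: Moves the arm, as the interface text tells. Its arguments: {"type":"object","properties":{"plan":{"type":"array","items":{"type":"array"}},"squeeze":{"type":"number"}},"required":["plan"]}

```bash
ls; mkdir -p pics
python3 - <<'E'
from rig import sensors, read_camera, camera_info
import cv2,numpy as np
s=sensors.read_state();print({k:np.round(v,3).tolist() for k,v in s.items()})
for n in("scene","top"):
    cv2.imwrite(f"pics/{n}0.png",read_camera(n));c=camera_info(n);print(n,c["fx"],c["fy"],c["cx"],c["cy"],np.round(c["camera_from_world"],4).tolist())
E
```

```text
pics
{'time': 0.0, 'qpos': [-1.35, 0.468, -0.012, 1.604, 0.006, 1.071, -0.056], 'dq': [0.001, 0.001, -0.0, -0.0, 0.001, -0.001, 0.001], 'joint_torque': [0.0, -53.238, 0.022, -25.13, 0.012, 0.008, 0.0], 'ee_pos': [0.169, 0.627, 0.252], 'ee_rot': [0.132, 0.991, -0.001, -0.0], 'contact_force': [-0.518, 0.509, 0.552], 'torque': [0.022, -0.012, -0.002], 'grasp_force': 0.0, 'width': 0.085}
scene 414.82999392305277 414.82999392305277 315.6488058628563 194.06972557256123 [[0.5601, -0.8284, 0.0118, -0.347], [-0.5468, -0.3803, -0.7459, 0.444], [0.6224, 0.4113, -0.6659, 0.6534], [0.0, 0.0, 0.0, 1.0]]
top 365.3677556682823 365.3677556682823 320.52152705709926 197.07450307662097 [[0.0281, -0.9992, -0.0268, -0.0001], [-0.9958, -0.0256, -0.0877, 0.6318], [0.0869, 0.0292, -0.9958, 1.0562], [0.0, 0.0, 0.0, 1.0]]
```

View pics/scene0.png

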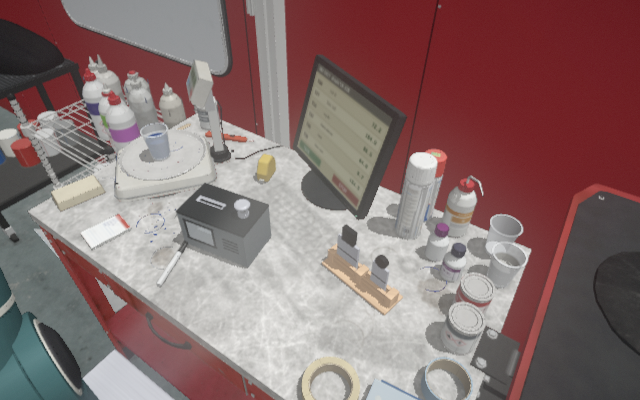

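View pics/top0.png

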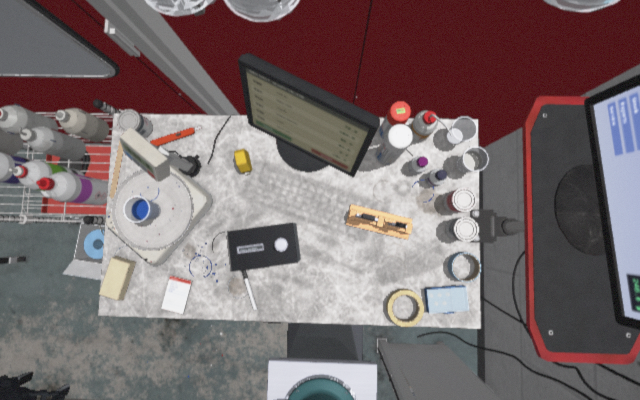

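The scene view shows the reader at about (225,225), with its slot at (211,202) and plunger at (242,209). The rack is at about (360,280): the bar tab is in the left bay (347,238) and the disc tab in the right bay (381,268). In the top view the reader is at (264,247) and the rack at (379,221). I'll zoom in to get precise positions.

Run:
```python
import cv2,numpy as np
t=cv2.imread("pics/top0.png");s=cv2.imread("pics/scene0.png")
a=cv2.resize(t[215:280,222:307],None,fx=8,fy=8,interpolation=cv2.INTER_CUBIC)
b=cv2.resize(t[195:245,338:418],None,fx=8,fy=8,interpolation=cv2.INTER_CUBIC)
cv2.imwrite("pics/ta.png",a);cv2.imwrite("pics/tb.png",b)
```

```text
(no output)
```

View pics/ta.png

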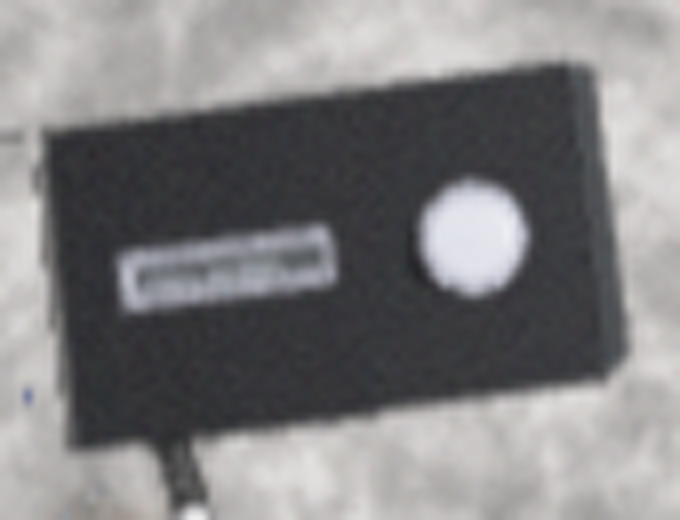

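View pics/tb.png

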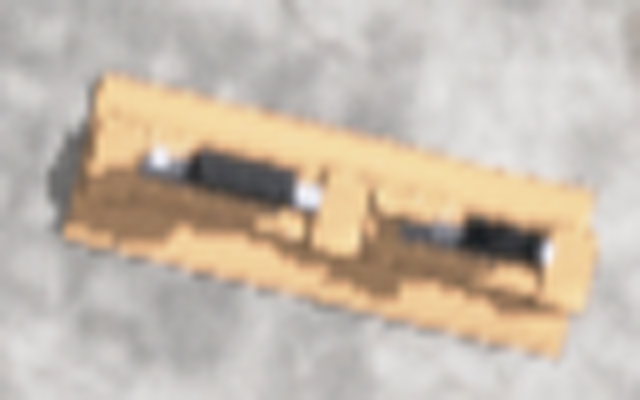

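The top crops show the slot lips' outer corners at crop pixels (118,255), (330,226), (338,283) and (127,313), and the plunger head centred at (473,238). The rack's corners are (103,75), (596,190), (562,355) and (65,238). The bar tab is at (195–298, 150–205), in the +y bay.

```bash
cat > h.py <<'E'
import numpy as np, cv2
from scipy.optimize import least_squares
from rig import sensors, read_camera, camera_info
def proj(c,P):
    P=np.atleast_2d(P);q=P@c["camera_from_world"][:3,:3].T+c["camera_from_world"][:3,3]
    return np.c_[c["fx"]*q[:,0]/q[:,2]+c["cx"],c["fy"]*q[:,1]/q[:,2]+c["cy"]]
def place(p,L):
    L=np.atleast_2d(L).astype(float);C,S=np.cos(p[2]),np.sin(p[2])
    return np.c_[p[0]+C*L[:,0]-S*L[:,1],p[1]+S*L[:,0]+C*L[:,1],L[:,2]]
def fit(c,L,uv,p0,w=1):
    r=least_squares(lambda p:((proj(c,place(p,L))-uv)*np.reshape(w,(-1,1))).ravel(),p0)
    return r.x,np.round(proj(c,place(r.x,L))-uv,2).tolist()
E
python3 - <<'E'
from h import *
c=camera_info("top");M=np.array(c["camera_from_world"]);print("cam",-M[:3,:3].T@M[:3,3])
crop=lambda uv,o:(np.array(uv)+.5)/8-.5+o
# reader local: +y left in image, +x up
L=np.array([[55,90,112],[55,-90,112],[-55,-90,112],[-55,90,112],[9,68,117],[9,-4,117],[-9,-4,117],[-9,68,117],[0,-56,143]])/1000
uv=crop([[45,132],[575,66],[607,380],[72,445],[118,255],[330,226],[338,283],[127,313],[473,238]],[222,215])
print("reader",*fit(c,L,uv,[.6,.1,0],[1,1,1,1,2,2,2,2,2]))
R=np.array([[32,95,36],[32,-95,36],[-32,-95,36],[-32,95,36]])/1000
p,e=fit(c,R,crop([[103,75],[596,190],[562,355],[65,238]],[338,195]),[.7,-.1,-.2]);print("rack",p,e)
print("wide expected",place(p,[0,.046,.008]))
T=np.array([[6,17,134],[6,-17,134],[-6,-17,134],[-6,17,134]])/1000
uvt=crop([[197,150],[298,172],[292,205],[190,183]],[338,195])
print("tab",*fit(c,T,uvt,[.7,-.1,-.2]))
q=p.copy();q[:2]=place(p,[0,.046,0])[0,:2]
print("tabtop expected in crop",((proj(c,place(q,T))-[338,195]+.5)*8-.5).round().tolist(), "tab bottom",((proj(c,place(q,T-[0,0,.04]))-[338,195]+.5)*8-.5).round().tolist())
print(sensors.read_state()["time"])
w=camera_info("wrist");print(np.round(w["camera_from_world"],3).tolist(),w["fx"])
E
```

```text
cam [ 0.53740178 -0.0147473   1.10715314]
reader [0.48536369 0.16927234 0.15656208] [[0.02, -0.42], [-0.98, -0.66], [-0.04, 0.62], [0.92, 0.96], [0.19, 0.1], [0.01, 0.32], [-0.24, -0.14], [-0.22, -0.49], [0.27, 0.08]]
rack [ 0.56438435 -0.15541746 -0.2032301 ] [[-0.96, -0.69], [1.2, -0.25], [0.83, 0.67], [-1.09, 0.23]]
wide expected [[ 0.57366871 -0.11036415  0.008     ]]
tab [ 0.57320454 -0.1139055  -0.1862631 ] [[0.07, -0.13], [0.03, -0.17], [-0.13, 0.14], [0.02, 0.16]]
tabtop expected in crop [[187.0, 146.0], [288.0, 170.0], [280.0, 205.0], [179.0, 182.0]] tab bottom [[178.0, 152.0], [274.0, 174.0], [266.0, 208.0], [170.0, 185.0]]
0.1
[[0.26, 0.966, -0.002, -0.649], [0.92, -0.248, 0.304, -0.039], [0.293, -0.081, -0.953, 0.38], [0.0, 0.0, 0.0, 1.0]] 347.7425675082228
```

```bash
cat >> h.py <<'E'
from scipy.spatial.transform import Rotation as Ro
def yawy(q): v=Ro.from_quat(q).as_matrix()[:,1];return np.arctan2(v[1],v[0])
def go(target,yaw,N,s=None,z=None):
    """constant row (units) repeated N times to reach TCP target with tool y at yaw (tool down)"""
    s=s or sensors.read_state();R0=Ro.from_quat(s["ee_rot"]).as_matrix()
    d=-(yaw-yawy(s["ee_rot"]));d=(d+np.pi/2)%np.pi-np.pi/2;th=d/N
    A=sum(R0@Ro.from_rotvec([0,0,k*th]).as_matrix() for k in range(N))
    sh=np.linalg.solve(A,np.array(target)-s["ee_pos"])/.05
    print("N",N,"shift",sh.round(3).tolist(),"turn z",round(np.degrees(th)/6,3))
def rpt():
    s=sensors.read_state();print(round(s["time"],2),np.round(s["ee_pos"],4),"yaw",round(yawy(s["ee_rot"]),4),"tilt z",Ro.from_quat(s["ee_rot"]).as_matrix()[:,2].round(4),"F",np.round(s["contact_force"],1),"w",round(s["width"],4),"g",round(s["grasp_force"],1),np.round(s["qpos"],2));return s
E
python3 - <<'E'
from h import *
s=rpt();p=[.4854,.1693,.1566]
pl=place(p,[0,-.056,0])[0];sl=place(p,[0,.032,0])[0];print(pl,sl)
go([pl[0],pl[1],.26],p[2],16)
M=np.array(camera_info("wrist")["camera_from_world"]);R=Ro.from_quat(s["ee_rot"]).as_matrix()
print("cam in tool",R.T@(-M[:3,:3].T@M[:3,3]-s["ee_pos"]),(M[:3,:3]@R).round(2).tolist())
E
```

```text
0.1 [0.1694 0.627  0.2524] yaw 1.307 tilt z [-3.0e-04 -1.6e-03 -1.0e+00] F [ 0.3  0.7 -0.7] w 0.0857 g 0.0 [-1.35  0.47 -0.01  1.6   0.01  1.07 -0.06]
[0.4941338  0.11398526 0.        ] [0.48040926 0.20090842 0.        ]
N 16 shift [-0.786, -0.162, -0.009] turn z 0.687
cam in tool [ 7.86333188e-02 -1.20586805e-05 -1.20549987e-01] [[0.0, 1.0, -0.0], [-0.95, 0.0, -0.3], [-0.3, 0.0, 0.95]]
```

Call:
carry_out(plan=[[[-0.786,-0.162,-0.01],[0,0,0.687],0],[[-0.786,-0.162,-0.01],[0,0,0.687],0],[[-0.786,-0.162,-0.01],[0,0,0.687],0],[[-0.786,-0.162,-0.01],[0,0,0.687],0],[[-0.786,-0.162,-0.01],[0,0,0.687],0],[[-0.786,-0.162,-0.01],[0,0,0.687],0],[[-0.786,-0.162,-0.01],[0,0,0.687],0],[[-0.786,-0.162,-0.01],[0,0,0.687],0],[[-0.786,-0.162,-0.01],[0,0,0.687],0],[[-0.786,-0.162,-0.01],[0,0,0.687],0],[[-0.786,-0.162,-0.01],[0,0,0.687],0],[[-0.786,-0.162,-0.01],[0,0,0.687],0],[[-0.786,-0.162,-0.01],[0,0,0.687],0],[[-0.786,-0.162,-0.01],[0,0,0.687],0],[[-0.786,-0.162,-0.01],[0,0,0.687],0],[[-0.786,-0.162,-0.01],[0,0,0.687],0],[[0,0,0],[0,0,0],0],[[0,0,0],[0,0,0],0],[[0,0,0],[0,0,0],0]])

```text
time: 2.0
ee_pos: [0.494, 0.1156, 0.2611]
ee_rot: [0.649, 0.761, 0.0, -0.0]
contact_force: [0.1, 0.0, 0.3]
width: 0.0001
grasp_force: 0.0
```

Run:
```python
from h import *
rpt();c=camera_info("wrist");np.save("w1.npy",c,allow_pickle=True)
cv2.imwrite("pics/w1.png",read_camera("wrist"))
p=[.4854,.1693,.1566]
print(proj(c,place(p,np.array([[9,68,117],[9,-4,117],[-9,-4,117],[-9,68,117],[0,-56,148]])/1000)).round(1).tolist())
```

```text
2.0 [0.494  0.1156 0.2611] yaw 0.158 tilt z [-3.e-04  4.e-04 -1.e+00] F [0.1 0.  0.3] w 0.0001 g 0.0 [-0.68  0.22  0.44  1.96 -0.11  0.98 -0.02]
[[341.0, 25.0], [339.6, 131.6], [315.6, 131.5], [314.7, 25.0], [327.4, 210.6]]
```

View pics/w1.png

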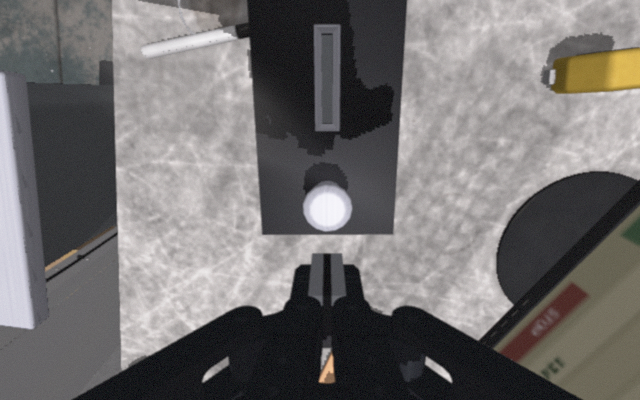

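The wrist view shows the lips at x 314–341, y 24–131 and the plunger head at (327,207). The predicted positions match to about 1 px, so the reader pose is good. Next I press the plunger.

Call:
carry_out(plan=[[[-0.03,0,0.45],[0,0,0],0],[[0,0,0.45],[0,0,0],0],[[0,0,0.45],[0,0,0],0],[[0,0,0.45],[0,0,0],0],[[0,0,0.08],[0,0,0],0],[[0,0,0.08],[0,0,0],0],[[0,0,0.08],[0,0,0],0],[[0,0,0.05],[0,0,0],0],[[0,0,0],[0,0,0],0],[[0,0,0],[0,0,0],0]])

```text
time: 3.05
ee_pos: [0.4943, 0.1137, 0.1581]
ee_rot: [0.65, 0.76, 0.001, -0.001]
contact_force: [-4.7, 1.0, 9.0]
width: 0.0
grasp_force: 4.5
```

Call:
carry_out(plan=[[[0,0,0.05],[0,0,0],0],[[0,0,0.04],[0,0,0],0],[[0,0,0],[0,0,0],0],[[0,0,0],[0,0,0],0]])

```text
time: 3.45
ee_pos: [0.4946, 0.1137, 0.1575]
ee_rot: [0.65, 0.76, 0.002, -0.001]
contact_force: [-17.9, -2.3, 46.0]
width: 0.0006
grasp_force: 23.4
```

Call:
carry_out(plan=[[[0,0,-0.3],[0,0,0],0],[[0,0,-0.5],[0,0,0],0],[[0,0,-0.5],[0,0,0],0],[[0,0,-0.5],[0,0,0],0],[[0,0,-0.5],[0,0,0],60],[[0,0,-0.5],[0,0,0],60],[[0,0,0],[0,0,0],60]])

```text
time: 4.15
ee_pos: [0.4969, 0.1131, 0.2963]
ee_rot: [0.65, 0.76, 0.004, 0.002]
contact_force: [0.4, 0.9, 0.9]
width: 0.0433
grasp_force: 0.0
```

Run:
```python
from h import *
rpt();t,s=camera_info("top"),camera_info("scene")
def tri(a,b):
    r=least_squares(lambda P:np.r_[proj(t,P)[0]-a,proj(s,P)[0]-b],[.6,0,.2]);print(r.x.round(3),r.cost.round(1))
tri([380,117],[402,112]);tri([357,174],[360,213]);tri([243,57],[320,58])
cap=[.5734,-.1125]
go([cap[0],cap[1],.29],-.195,10)
```

```text
4.15 [0.4969 0.1131 0.2963] yaw 0.1556 tilt z [ 0.0082  0.0033 -1.    ] F [0.4 0.9 0.9] w 0.0433 g 0.0 [-0.69  0.18  0.45  1.92 -0.09  1.05 -0.04]
[ 0.785 -0.113  0.313] 6.9
[ 0.694 -0.083  0.067] 2.7
[0.926 0.197 0.304] 0.1
N 10 shift [-0.453, 0.155, 0.012] turn z 0.335
```

Call:
carry_out(plan=[[[-0.453,0.155,0.01],[0,0,0.335],60],[[-0.453,0.155,0.01],[0,0,0.335],60],[[-0.453,0.155,0.01],[0,0,0.335],60],[[-0.453,0.155,0.01],[0,0,0.335],60],[[-0.453,0.155,0.01],[0,0,0.335],60],[[-0.453,0.155,0.01],[0,0,0.335],60],[[-0.453,0.155,0.01],[0,0,0.335],60],[[-0.453,0.155,0.01],[0,0,0.335],60],[[-0.453,0.155,0.01],[0,0,0.335],60],[[-0.453,0.155,0.01],[0,0,0.335],60],[[0,0,0],[0,0,0],60],[[0,0,0],[0,0,0],60],[[0,0,0],[0,0,0],60]])

```text
time: 5.45
ee_pos: [0.5711, -0.1116, 0.287]
ee_rot: [0.772, 0.636, 0.0, -0.0]
contact_force: [0.0, 0.5, -0.3]
width: 0.0599
grasp_force: 0.0
```

Run:
```python
from h import *
rpt();c=camera_info("wrist")
I=read_camera("wrist")
T=np.array([[6,17,134],[6,-17,134],[-6,-17,134],[-6,17,134]])/1000
print(proj(c,place([.5732,-.1139,-.1862],T)).round(1).tolist())
cv2.imwrite("pics/w2.png",cv2.resize(I[60:330,160:480],None,fx=2.5,fy=2.2))
cv2.imwrite("pics/w2f.png",I)
```

```text
5.45 [ 0.5711 -0.1116  0.287 ] yaw -0.1933 tilt z [-2.e-04  6.e-04 -1.e+00] F [ 0.   0.5 -0.3] w 0.0599 g 0.0 [-0.35  0.35  0.62  1.77 -0.23  1.09  0.15]
[[338.1, 174.7], [338.0, 214.5], [323.6, 214.6], [323.2, 174.7]]
```

View pics/w2f.png

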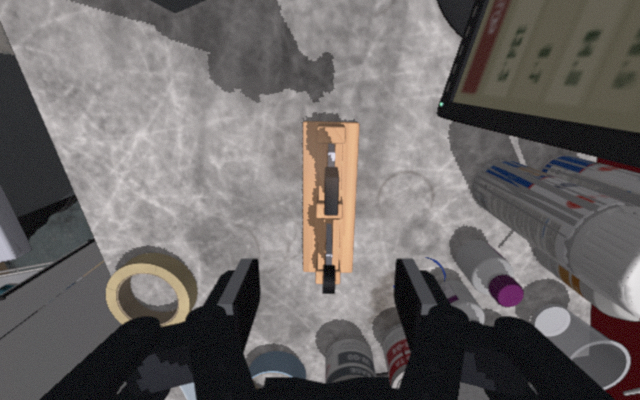

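The wrist view shows the bar tab at about (331,191), between the open jaws' columns, and the disc tab at (328,280). I'll zoom in on the tab.

Run:
```python
import cv2
I=cv2.imread("pics/w2f.png")
cv2.imwrite("pics/w2z.png",cv2.resize(I[115:235,290:370],None,fx=5,fy=5,interpolation=cv2.INTER_CUBIC))
g=cv2.cvtColor(I,cv2.COLOR_BGR2GRAY)
for r in(172,180,190,200,208,212): print(r,g[r,318:346].tolist())
```

```text
172 [107, 109, 114, 111, 111, 106, 97, 78, 61, 66, 68, 64, 68, 69, 69, 67, 67, 70, 68, 72, 118, 168, 182, 173, 181, 185, 180, 181]
180 [102, 107, 104, 110, 113, 100, 85, 74, 75, 77, 76, 76, 77, 76, 82, 84, 85, 79, 84, 77, 89, 138, 167, 165, 179, 183, 183, 179]
190 [117, 170, 188, 177, 134, 101, 70, 54, 63, 66, 73, 66, 66, 73, 72, 72, 75, 74, 73, 73, 101, 163, 185, 185, 183, 184, 183, 181]
200 [92, 118, 127, 125, 131, 127, 81, 53, 49, 58, 55, 60, 57, 59, 68, 63, 63, 63, 62, 67, 101, 134, 121, 102, 140, 174, 183, 184]
208 [190, 190, 191, 187, 181, 154, 90, 48, 53, 49, 54, 53, 61, 55, 58, 59, 62, 66, 58, 74, 135, 176, 183, 174, 163, 175, 185, 186]
212 [189, 192, 193, 192, 190, 155, 92, 54, 47, 47, 55, 52, 54, 55, 62, 58, 62, 61, 58, 70, 137, 180, 188, 173, 156, 173, 181, 189]
```

View pics/w2z.png

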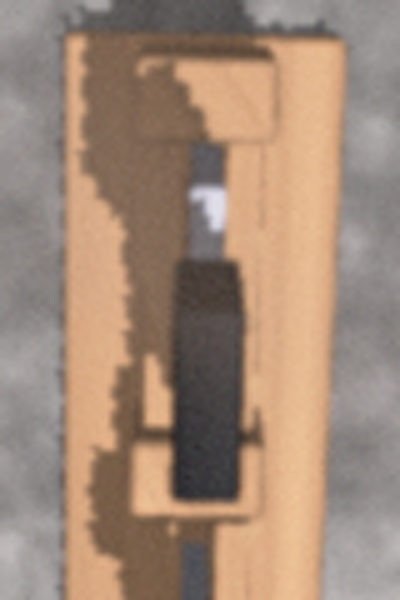

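Run:
```python
from h import *
rpt();go([.5735,-.115,.122],-.19,8)
```

```text
5.5 [ 0.5711 -0.1114  0.2871] yaw -0.1929 tilt z [-1.e-04  6.e-04 -1.e+00] F [0.3 0.2 0.3] w 0.0599 g 0.0 [-0.35  0.35  0.62  1.77 -0.23  1.09  0.15]
N 8 shift [-0.008, 0.008, 0.413] turn z -0.003
```

Call:
carry_out(plan=[[[-0.03,0.03,0.41],[0,0,0],45],[[-0.03,0.03,0.41],[0,0,0],45],[[0,0,0.41],[0,0,0],45],[[0,0,0.41],[0,0,0],45],[[0,0,0.41],[0,0,0],45],[[0,0,0.41],[0,0,0],45],[[0,0,0.41],[0,0,0],45],[[0,0,0.41],[0,0,0],45],[[0,0,0],[0,0,0],45],[[0,0,0],[0,0,0],45]])

```text
time: 6.5
ee_pos: [0.5737, -0.1156, 0.1235]
ee_rot: [0.772, 0.635, -0.0, -0.0]
contact_force: [0.5, -0.4, 0.2]
width: 0.0446
grasp_force: 0.0
```

Run:
```python
from h import *
rpt()
c=camera_info("wrist");I=read_camera("wrist");cv2.imwrite("pics/w3.png",I)
T=np.array([[6,17,134],[6,-17,134],[-6,-17,134],[-6,17,134]])/1000
print(proj(c,place([.5735,-.115,-.19],T)).round(1).tolist())
```

```text
6.5 [ 0.5737 -0.1156  0.1235] yaw -0.1938 tilt z [-1.e-04  1.e-04 -1.e+00] F [ 0.5 -0.4  0.2] w 0.0446 g 0.0 [-0.26  0.56  0.52  1.89 -0.38  0.79  0.28]
[[344.5, 271.7], [343.4, 350.7], [312.2, 350.7], [310.6, 271.7]]
```

View pics/w3.png

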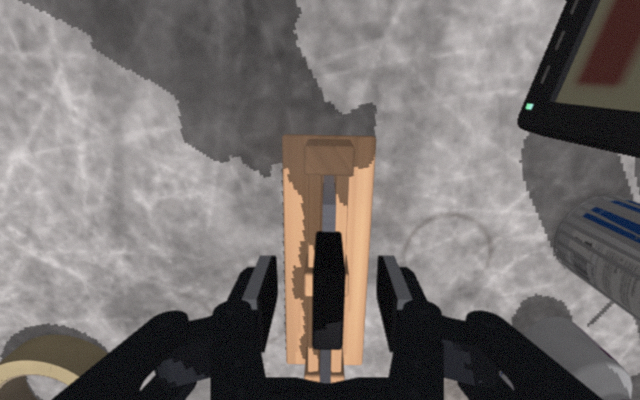

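The tab is centred between the pads, at columns 313–344. I'll close, let it settle, then lift.

Call:
carry_out(plan=[[[0,0,0],[0,0,0],5],[[0,0,0],[0,0,0],5],[[0,0,0],[0,0,0],5],[[0,0,0],[0,0,0],5],[[0,0,0],[0,0,0],5],[[0,0,0],[0,0,0],5],[[0,0,0],[0,0,0],5]], squeeze=60)

```text
time: 7.25
ee_pos: [0.5742, -0.1163, 0.1244]
ee_rot: [0.773, 0.635, 0.001, 0.0]
contact_force: [0.1, 1.4, 6.8]
width: 0.0111
grasp_force: 59.2
```

Call:
carry_out(plan=[[[0,0,-0.1],[0,0,0],5],[[0,0,-0.2],[0,0,0],5],[[0,0,-0.3],[0,0,0],5],[[0,0,-0.3],[0,0,0],5],[[0,0,-0.4],[0,0,0],5],[[0,0,-0.4],[0,0,0],5],[[0,0,-0.4],[0,0,0],5],[[0,0,-0.4],[0,0,0],5],[[0,0,-0.4],[0,0,0],5],[[0,0,-0.4],[0,0,0],5],[[0,0,-0.2],[0,0,0],5],[[0,0,0],[0,0,0],5],[[0,0,0],[0,0,0],5]])

```text
time: 8.55
ee_pos: [0.5731, -0.116, 0.298]
ee_rot: [0.773, 0.635, -0.0, -0.0]
contact_force: [0.2, -1.6, -1.2]
width: 0.0112
grasp_force: 58.5
```

Run:
```python
from h import *
s=rpt()
sl=place([.4854,.1693,.1566],[0,.032,0])[0]
go([sl[0],sl[1],.30],.1566,16)
```

```text
8.55 [ 0.5731 -0.116   0.298 ] yaw -0.1949 tilt z [-5.e-04  4.e-04 -1.e+00] F [ 0.2 -1.6 -1.2] w 0.0112 g 58.5 [-0.35  0.35  0.63  1.75 -0.22  1.12  0.15]
N 16 shift [0.395, -0.128, -0.002] turn z -0.21
```

Call:
carry_out(plan=[[[0.2,-0.06,0],[0,0,-0.1],5],[[0.395,-0.128,0],[0,0,-0.21],5],[[0.395,-0.128,0],[0,0,-0.21],5],[[0.395,-0.128,0],[0,0,-0.21],5],[[0.395,-0.128,0],[0,0,-0.21],5],[[0.395,-0.128,0],[0,0,-0.21],5],[[0.395,-0.128,0],[0,0,-0.21],5],[[0.395,-0.128,0],[0,0,-0.21],5],[[0.395,-0.128,0],[0,0,-0.21],5],[[0.395,-0.128,0],[0,0,-0.21],5],[[0.395,-0.128,0],[0,0,-0.21],5],[[0.395,-0.128,0],[0,0,-0.21],5],[[0.395,-0.128,0],[0,0,-0.21],5],[[0.395,-0.128,0],[0,0,-0.21],5],[[0.395,-0.128,0],[0,0,-0.21],5],[[0.395,-0.128,0],[0,0,-0.21],5],[[0.2,-0.068,0],[0,0,-0.11],5],[[0,0,0],[0,0,0],5],[[0,0,0],[0,0,0],5],[[0,0,0],[0,0,0],5]])

```text
time: 10.55
ee_pos: [0.4817, 0.2001, 0.2984]
ee_rot: [0.65, 0.76, -0.0, 0.0]
contact_force: [-0.5, -0.5, -0.9]
width: 0.0111
grasp_force: 58.5
```

Run:
```python
from h import *
s=rpt()
sl=place([.4854,.1693,.1566],[0,.032,0])[0]
go([sl[0],sl[1],.30],.1566,1)
I=read_camera("wrist");S=read_camera("scene");cv2.imwrite("pics/w4.png",I);cv2.imwrite("pics/s4.png",S)
c=camera_info("scene");x=s["ee_pos"]; b=[x[0],x[1],yawy(s["ee_rot"])]
L=np.array([[-3,30,0],[-3,-30,0],[-3,-30,88],[-3,30,88],[-3,30,50],[-3,-30,50]])/1000+[0,0,x[2]-.1155]
q=proj(c,place(b,L));print(q.round(1).tolist())
w=camera_info("wrist");print(proj(w,place(b,L)).round(1).tolist())
u0,v0=q.mean(0).astype(int);print(u0,v0)
a=cv2.resize(S[v0-60:v0+60,u0-50:u0+50],None,fx=4.5,fy=4.5,interpolation=cv2.INTER_CUBIC)
bb=np.zeros((540,800,3),np.uint8);bb[:,:450]=a;k=cv2.resize(I[140:400,240:408],(350,540));bb[:,450:]=k
cv2.imwrite("pics/c4.png",bb)
```

```text
10.55 [0.4817 0.2001 0.2984] yaw 0.1548 tilt z [ 4.e-04 -4.e-04 -1.e+00] F [-0.5 -0.5 -0.9] w 0.0111 g 58.5 [-0.82  0.2   0.42  1.89 -0.09  1.07 -0.21]
N 1 shift [0.019, -0.022, -0.032] turn z -0.017
[[194.4, 176.6], [216.8, 184.3], [210.5, 151.3], [186.6, 143.8], [190.1, 158.5], [213.3, 166.1]]
[[323.3, 166.2], [323.5, 245.9], [321.9, 319.9], [321.4, 206.0], [322.4, 184.5], [322.7, 280.8]]
201 163
```

View pics/c4.png

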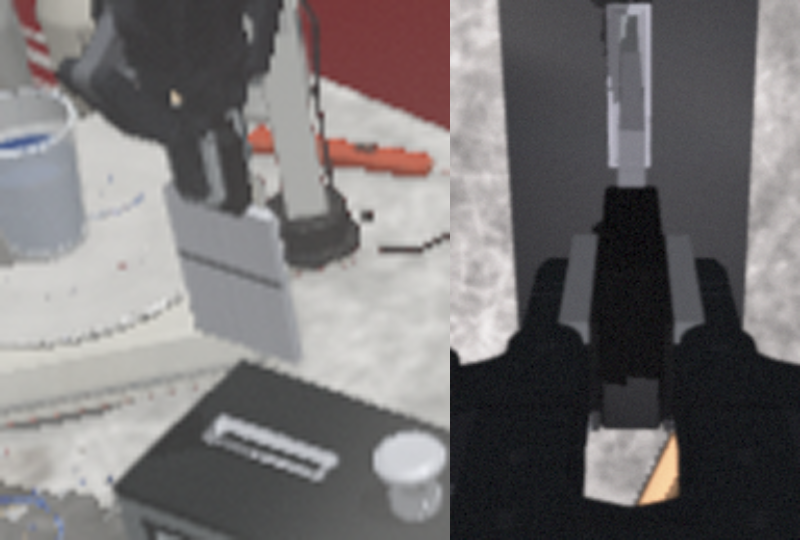

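In the crop the panel hangs upright. Its lower-left corner is at about (194,176) in the full scene image, within 1 px of the prediction. In the wrist view it is centred on the lips. Now I descend carefully, watching the force.

Call:
carry_out(plan=[[[0,-0.02,0.2],[0,0,0],5],[[0,0,0.3],[0,0,0],5],[[0,0,0.3],[0,0,0],5],[[0,0,0.3],[0,0,0],5],[[0,0,0.1],[0,0,0],5],[[0,0,0.06],[0,0,0],5],[[0,0,0.06],[0,0,0],5],[[0,0,0.06],[0,0,0],5],[[0,0,0.06],[0,0,0],5],[[0,0,0],[0,0,0],5],[[0,0,0],[0,0,0],5]])

```text
time: 11.75
ee_pos: [0.4802, 0.2012, 0.2264]
ee_rot: [0.65, 0.76, 0.0, 0.0]
contact_force: [-0.1, 0.2, -1.5]
width: 0.0111
grasp_force: 58.5
```

Run:
```python
from h import *
rpt()
```

```text
11.75 [0.4802 0.2012 0.2264] yaw 0.1569 tilt z [ 3.e-04  2.e-04 -1.e+00] F [-0.1  0.2 -1.5] w 0.0111 g 58.5 [-0.8   0.29  0.4   1.97 -0.14  0.91 -0.17]
```

Call:
carry_out(plan=[[[0,0,0.06],[0,0,0],5],[[0,0,0.06],[0,0,0],5],[[0,0,0.06],[0,0,0],5],[[0,0,0.06],[0,0,0],5],[[0,0,0],[0,0,0],5],[[0,0,0],[0,0,0],5]])

```text
time: 12.35
ee_pos: [0.4801, 0.2011, 0.2142]
ee_rot: [0.65, 0.76, -0.0, -0.0]
contact_force: [-0.3, -0.0, -2.0]
width: 0.0113
grasp_force: 58.5
```

Call:
carry_out(plan=[[[0,0,0.08],[0,0,0],5],[[0,0,0.08],[0,0,0],5],[[0,0,0.08],[0,0,0],5],[[0,0,0.08],[0,0,0],5],[[0,0,0.08],[0,0,0],5],[[0,0,0.08],[0,0,0],5],[[0,0,0.08],[0,0,0],5],[[0,0,0.06],[0,0,0],5],[[0,0,0],[0,0,0],5],[[0,0,0],[0,0,0],5],[[0,0,0],[0,0,0],5],[[0,0,0],[0,0,0],5]])

```text
time: 13.55
ee_pos: [0.4803, 0.2012, 0.1835]
ee_rot: [0.65, 0.76, 0.0, 0.0]
contact_force: [0.4, -0.2, -0.1]
width: 0.0111
grasp_force: 58.5
```

Run:
```python
from h import *
rpt();S=read_camera("scene");W=read_camera("wrist")
c=camera_info("scene");u,v=proj(c,[.48,.2,.13])[0].astype(int);print(u,v)
o=np.zeros((540,800,3),np.uint8);o[:,:450]=cv2.resize(S[v-50:v+40,u-35:u+40],(450,540),interpolation=cv2.INTER_CUBIC);o[:,450:]=cv2.resize(W[140:400,240:408],(350,540))
cv2.imwrite("pics/c5.png",o)
```

```text
13.55 [0.4803 0.2012 0.1835] yaw 0.1569 tilt z [ 4.e-04  3.e-04 -1.e+00] F [ 0.4 -0.2 -0.1] w 0.0111 g 58.5 [-0.78  0.35  0.39  2.   -0.18  0.82 -0.14]
209 197
```

View pics/c5.png

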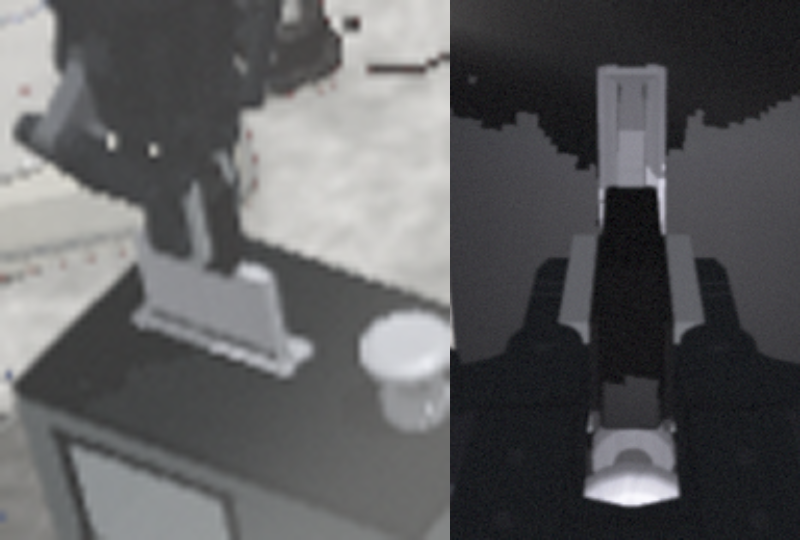

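The panel is in the slot, upright, with the dark line just at the lip top (crop 150–285, 310–355). The plunger is up and the contact force is near zero, so I'm handing it in.

```bash
python3 -c "
from rig import ticket
print(ticket.job_done())"
```

```text
the job is handed in; nothing more can be done
None
```

I pressed the plunger to its stop and let it spring back, then took the wide panel from the rack and held it upright in the slot with the dark line at the lip tops, and handed the job in at 13.6 s; no verdict was returned.

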